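# Find the flat on an agitator shaft and lock it facing up

## Robot

A 7-joint arm with a two-finger parallel gripper is mounted at the origin on the work surface. World frame = base frame: x ahead of the robot, y to its left, z up, the work surface at z = 0. Lengths are in m, angles in rad, forces in N, time in s.
With the tool pointing down it reaches from about 0.425 to 0.875 m from the base axis. Payload 4.7 kg.
Tool frame: the origin (TCP) lies at the very end of the fingers, on their centre line; the grasp point (between the pads) lies 19 mm behind it; z points along the fingers, y is the line along which they close (so a half turn about z gives the same grasp; the last joint's range is limited). The gripper opens to 87 mm and grips with 3 to 60 N. Pads are 19 mm wide; open, the fingers measure 117 mm over their backs; the gripper's body (75 mm by 190 mm) begins 51 mm behind the grasp point.
Start: joints at [1.221, 0.321, -0.07, 1.45, 0.023, 1.371, -0.057], TCP at [0.231, -0.607, 0.223] pointing down, gripper open.
Joint ranges: [-2.86, 2.86], [-0.3, 2.09], [-1.38, 1.24], [0.06, 2.45], [-1.56, 4.7], [0.09, 2.05], [-2.69, 2.69]. Speed limits (rad/s): [2.57, 2.57, 3.14, 3.14, 3.14, 3.14, 3.14].

## Interface

Orientations are given as a rotation vector (axis times angle).
In Python, from bench import ctrl, get_image, job gives the robot as it stands.
- The arm moves only by the shell command python3 -m crank 'ROWS' [FORCE]. ROWS is JSON, a list that holds one entry, the list of rows, each a list of 5 numbers: the shift along the tool's x, y, z in mm, then the turn about the tool's z in rad, then the closure, from -1 (fully open) to 1 (shut), so that 0 is half open. A call has 1 to 10 rows; each row shifts and turns the commanded pose from where the row before left it, along the tool's axes as they then stand; what a row does not reach is not made up. A row lasts 1/12 s, in which the tool goes at most 41.7 mm and 7.16 degrees, less where a joint would pass 70% of its speed; a pose out of reach is approached as far as the arm can. A call with a gripper value outside its range is refused whole. The fingers move at their own pace and stop on an object; FORCE is the grip in N (left out, the last holds). Time passes only in rows, so rows that do not move let the fingers close. It gives the time, the measured TCP pose, the force, the opening and the grip force at its end, in the units of the state.
- ctrl.get_state(): the state, without advancing time (a new reading comes with each control period).
- get_image(name): name is "scene" or "top" or "wrist"; returns a dict with "pixels" (480x640x3 uint8, red, green, blue), "fx", "fy", "cx", "cy" (pixels), "k1" (the pictures are not rectified: a ray, as slopes to the right and down, at radius r is drawn at 1 + k1 r^2 times it, then the intrinsics apply), "T" (4x4, takes a point from camera to world coordinates); the wrist camera has in their place "T_tool_cam" (4x4, takes a point from camera to tool coordinates, whose origin is the TCP and whose axes are the flange's). Camera axes: x right, y down, z forward; pixel columns grow to the right and rows downward; lengths in m; the calibration is good to about 2 mm. A picture is of the moment at which its call begins: read the wrist's pose just before it. There is no depth.
- job.close_job(): hands the job in; it is judged then, once.
The state is a dict: "time": time; "joint_positions": joint angles; "qd": joint speeds; "joint_torque": joint torques, N m; "position": TCP position; "tool_rot": TCP orientation; "ft_force": force on the tool from outside, world axes, zero at the start; "torque": the same for the moment, N m; "grip_width": opening from 0.0 (shut) to 1.0 (fully open); "grip_force": force on a finger pad.
Only numpy, scipy, OpenCV 4.12 (cv2) and the standard library are available. Lean on these libraries where they do the work, as an engineer would, in place of code of your own. Each camera call takes 0.05 s, during which the arm holds its last target. There are 200 camera calls.

## Task

The steel agitator shaft has one milled flat, at an unknown angle. Turn the shaft until the flat faces up (its orange impeller blades are there to push on), and tip the red locking bar over so that it ends lying fully home, flush on the flat. Do not knock or shift the bottle, the jar or the wrench.

Things in the scene. Friction and masses are not known exactly. Their poses are not given: they have to be found in the camera images.
- stand: Fixed shaft stand: grey base plate 150 x 150 x 12 mm; two blue bearing pillars 56 mm across, 20 mm along the shaft, 120 mm high, centred 50 mm either side of the middle, carry a level steel shaft. Origin: on the table under the middle of the base. z is up, y runs along the shaft towards the impeller, x across it, away from the red bar's hinge.
- shaft_mid (a point): Fixed point on the shaft's axis midway between the pillars, 92 mm above the table (axes as the stand's, do not turn). The 40 mm shaft turns freely either way (friction 0.06 N m) and stays where left. Between the pillars it has one milled flat, 6 mm deep, 28.6 mm wide, brass-coloured. Its angle is not given: see it, or feel it with the bar. It starts over 50 degrees from facing up.
- impeller_center (a point): Centre of the impeller, on the shaft axis 115 mm from its middle. Dark hub, 52 mm diameter, 40 mm long; three orange radial paddles 120 degrees apart, 30 mm wide along the shaft, 5 mm thick, to 60 mm from the axis. y: along the shaft; x: along one paddle. It turns with the shaft (its clamp does not slip) but is clamped at any angle to the flat, different each time.
- lock_bar (a joint): Red bar's angle (rad): 0 flush on the upturned flat, 0.11 on the round, 1.57 upright, 1.85 back on its stop (start). Past upright it sinks by its weight, damped, in under 2 s, then rides on the turning shaft; the reading falls from 0.11 to 0 as the flat comes within 45 degrees of up. Pressing on the bar does not turn the shaft (dry friction).
- bar_hinge (a point): Point on the hinge axis of the red bar (axis along the stand's y), 55 mm from the shaft axis on the stand's -x side, 106 mm above the table, level with the bar's underside when shut.
- bar_end (a point): Middle of the bar's top face, 100 mm from the hinge, 8 mm short of its free end. The bar is 24 mm wide (along the shaft), 9 mm thick, centred on the stand's middle; x runs along the bar from hinge to free end, z out of its top face (the face away from the shaft when shut).
- amber_bottle: Amber wide-mouth bottle with a white cap, 68 mm diameter, 190 mm tall, standing about 115 mm from the shaft axis beside the impeller, on either side; tall enough to be in the way of the gripper's body. Origin: centre of its underside. Leave alone.
- sample_jar: Low white jar, 64 mm diameter, 75 mm tall, standing about 115 mm from the shaft axis on the impeller's other side. Origin: centre of its underside. Leave alone.
- wrench: Steel wrench about 150 mm long lying on the table beyond the other end of the shaft. Origin: its middle, underneath. Leave alone.

How it is judged:
By the outcome, as a careful person would: the job done as asked, in the order asked, and still so for the second after the job is handed in, with the robot touching nothing.
It also fails if it takes over 67 s, if anything falls off the work surface, if the arm or the gripper's body presses on something with over 40 N, if the wrist force passes 120 N, or if a joint passes its speed limit or range.

## Working session

There is one attempt and no reset: what is moved stays moved. The work goes in short steps, Python scripts to look and compute and a shell command to move; the robot and the scene stay as the last step left them, time stands still between calls to the robot, and variables do not carry over. Pictures are saved under pics/ and viewed, at most 10 in all, crops included, and the job is handed in when it is done.

```bash
mkdir -p pics; ls; python3 - <<'E'
from bench import ctrl,get_image
import cv2,numpy as np
s=ctrl.get_state();print(s)
a=[]
for n in("scene","top"):
    d=get_image(n);cv2.imwrite(f"pics/{n}0.png",d["pixels"][:,:,::-1]);print(n,d["fx"],d["fy"],d["cx"],d["cy"],d["k1"],d["T"].tolist() if hasattr(d["T"],"tolist") else d["T"])
E
```

```text
pics
{'time': 0.0, 'joint_positions': array([ 1.22107041,  0.32182775, -0.07006764,  1.45169016,  0.02260849,
        1.37079178, -0.05689859]), 'qd': array([-1.17706980e-04,  1.19281890e-04, -1.79131440e-03,  3.22154319e-04,
       -4.56315929e-05,  6.28835651e-04,  2.46973240e-04]), 'joint_torque': array([-9.14632728e-04, -4.91288280e+01, -4.04120665e-01, -3.12534535e+01,
       -6.41111028e-02,  4.37076890e-02,  1.39880594e-04]), 'position': array([ 0.23104499, -0.60695205,  0.22145069]), 'tool_rot': array([-3.08790544e+00, -5.68037866e-01,  7.21252748e-04]), 'ft_force': array([-0.00370467, -0.36447994,  0.10469534]), 'torque': array([-0.02495223,  0.04847492, -0.04928799]), 'grip_force': 0.0, 'grip_width': 0.9982745380810946}
scene 599.8874828107164 599.8874828107164 312.5095389533509 228.50486496536485 -0.2005949878451253 [[0.6424831135105676, 0.6281281786934911, -0.4389424107841086, 0.9248530679944283], [0.7661918732184259, -0.5361778922401675, 0.354207963330769, -0.3091662184926162], [-0.012863213743354295, -0.5638867430646773, -0.8257519474564403, 0.7592874099329402], [0.0, 0.0, 0.0, 1.0]]
top 470.2108132061373 470.2108132061373 319.60955764636043 234.94964456033316 -0.060215091714255764 [[-0.014695817745301548, -0.9958481765907657, 0.08983563948480515, 0.506482555248391], [-0.9997933540108515, 0.015897018444253928, 0.012670204430673454, -0.004604827453440076], [-0.014045718797159708, -0.08963087629511414, -0.995876008245023, 0.762996483403985], [0.0, 0.0, 0.0, 1.0]]
```

View pics/scene0.png

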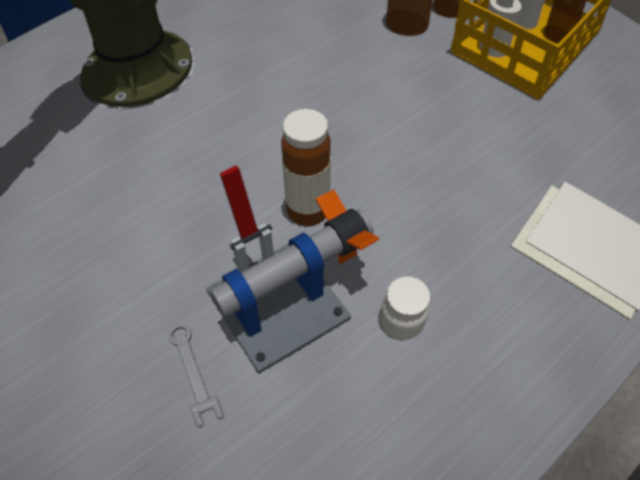

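View pics/top0.png

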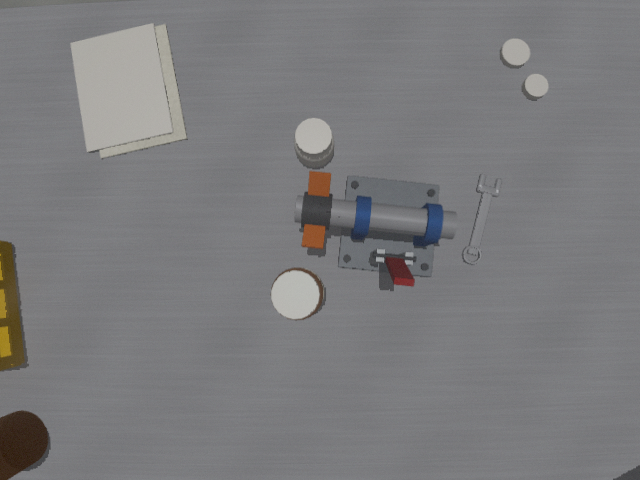

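The top view shows the shaft along world y, with the impeller at (317,210), pillars at (362,216) and (431,223), the bar at (400,272), the bottle cap at (297,294) and the jar at (314,137). The bottle is on the robot's side. Brass isn't visible in either view, so the flat faces down or towards the robot.

```bash
cat > h.py <<'E'
import numpy as np,cv2
from bench import ctrl,get_image
from scipy.spatial.transform import Rotation as R
def grab(n,fn=None,crop=None,z=1):
    s=ctrl.get_state();d=get_image(n)
    if n=="wrist":
        T=np.eye(4);T[:3,:3]=R.from_rotvec(s["tool_rot"]).as_matrix();T[:3,3]=s["position"];d["T"]=T@np.array(d["T_tool_cam"])
    d["T"]=np.array(d["T"]);save(d,fn,crop,z);return d
def save(d,fn,crop=None,z=1):
    if not fn:return
    p=d["pixels"][:,:,::-1]
    if crop:p=p[crop[1]:crop[3],crop[0]:crop[2]]
    cv2.imwrite("pics/"+fn,cv2.resize(p,None,fx=z,fy=z,interpolation=cv2.INTER_CUBIC))
def ray(d,u,v):
    k=np.array([[d["fx"],0,d["cx"]],[0,d["fy"],d["cy"]],[0,0,1.]])
    a=cv2.undistortPoints(np.array([[[u,v]]],float),k,np.array([d["k1"],0,0,0,0.]))[0,0]
    return d["T"][:3,3],d["T"][:3,:3]@np.array([a[0],a[1],1])
def onplane(d,uv,n,c): # n.x=c
    o,r=ray(d,*uv);n=np.array(n,float);return o+r*(c-n@o)/(n@r)
def onz(d,uv,z):return onplane(d,uv,[0,0,1],z)
def mask(d,name):
    h=cv2.cvtColor(d["pixels"],cv2.COLOR_RGB2HSV);H,S,V=h[...,0].astype(int),h[...,1],h[...,2]
    m={"blue":(H>105)&(H<125)&(S>140)&(V>50),"orange":(H>5)&(H<16)&(S>200)&(V>130),"red":((H<4)|(H>176))&(S>180)&(V>70),
       "brass":(H>16)&(H<32)&(S>60)&(V>60)}[name]
    return m.astype(np.uint8)
def blobs(d,name,mn=15):
    n,l,st,c=cv2.connectedComponentsWithStats(mask(d,name));return [(st[i].tolist(),c[i].round(1).tolist()) for i in range(1,n) if st[i][4]>=mn]
E
python3 - <<'E'
from h import *
t=grab("top");s=grab("scene")
save(t,"t1.png",(270,150,470,310),4)
for d in(t,s):
    for c in("blue","orange","red","brass"):print(c,[b for b in blobs(d,c) if 180<b[1][0]<470 and 100<b[1][1]<400])
print(grab("wrist")["T_tool_cam"])
# base plate corners at z=.012
for uv in((347,177),(440,184),(435,277),(339,268)):print(onz(t,uv,.012).round(4))
for uv in((362,198),(434,204)):print(onz(t,uv,.115).round(4))
print("jar",onz(t,(313.5,136),.075),"bottle",onz(t,(297,294),.19))
E
```

```text
blue [([356, 199, 15, 31, 268], [363.3, 213.8]), ([428, 210, 14, 24, 217], [434.4, 221.5])]
orange []
red []
brass []
blue [([290, 234, 34, 66, 1149], [310.2, 266.4]), ([223, 270, 37, 66, 1093], [244.3, 302.0])]
orange [([317, 191, 28, 29, 479], [330.4, 204.8]), ([348, 231, 30, 18, 282], [362.5, 239.2])]
red [([221, 167, 36, 71, 1127], [238.7, 201.3])]
brass []
[[-1.19722256e-03 -9.56688819e-01 -2.91110066e-01  8.10026846e-02]
 [ 9.99999249e-01 -1.06910279e-03 -5.99165057e-04 -6.03730976e-04]
 [ 2.61987926e-04 -2.91110565e-01  9.56689380e-01 -1.62984429e-01]
 [ 0.00000000e+00  0.00000000e+00  0.00000000e+00  1.00000000e+00]]
[ 0.6679 -0.0409  0.012 ]
[ 0.654  -0.1915  0.012 ]
[ 0.5041 -0.1778  0.012 ]
[ 0.5209 -0.0252  0.012 ]
[ 0.6157 -0.0562  0.115 ]
[ 0.6057 -0.1563  0.115 ]
jar [0.71789755 0.01113141 0.075     ] bottle [0.48675303 0.03114538 0.19      ]
```

View pics/t1.png

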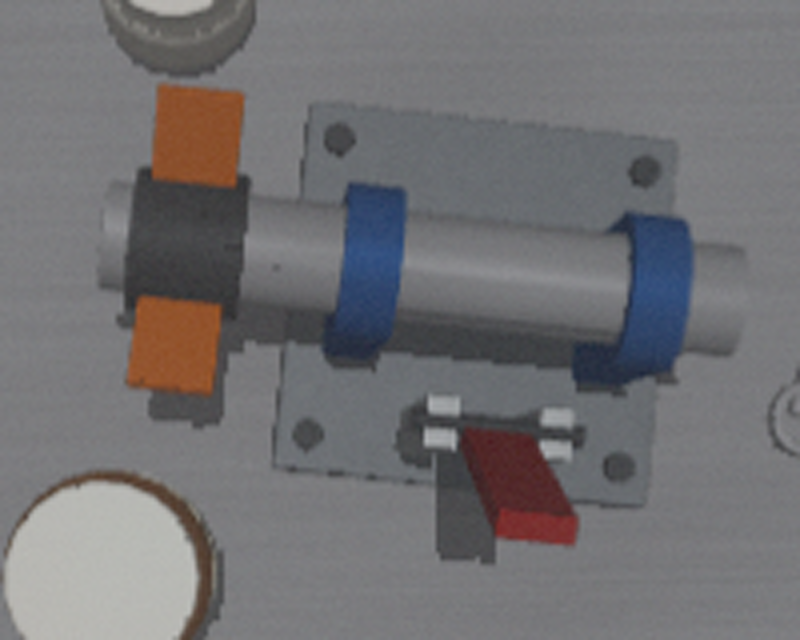

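```bash
cat >> h.py <<'E'
yw=np.radians(-5.8);X=np.array([np.cos(yw),np.sin(yw),0]);Y=np.array([-np.sin(yw),np.cos(yw),0]);O=np.array([.5867,-.1089,0])
def st(p):p=np.asarray(p)-O;return (np.array([p@X,p@Y,p[2]])*1000).round(1)
def tcp():
    s=ctrl.get_state();m=R.from_rotvec(s["tool_rot"]).as_matrix();x=m[:,0]
    print("t",round(s["time"],2),"tcp stand",st(s["position"]),"yawerr deg",round(np.degrees(np.arctan2(x@Y,x@X)),2),"F",s["ft_force"].round(1),"w",round(s["grip_width"],2))
def paddle_angles(d,uv,y=115): # circle r=60 about axis at z=92, angle from +x up
    o,r=ray(d,*uv);o,r=st(o),np.array([r@X,r@Y,r[2]])
    # plane hit
    p=o+r*(y-o[1])/r[1];
    q=np.array([o[0],o[2]-92]);v=np.array([r[0],r[2]]);B=q@v/(v@v);C=(q@q-3600)/(v@v);D=B*B-C
    sol=[]
    for sg in(1,-1):
        if D>=0:
            t=-B+sg*D**.5;w=o+r*t;sol.append((round(np.degrees(np.arctan2(w[2]-92,w[0])),1),round(w[1],1)))
    return p.round(1),round(np.degrees(np.arctan2(p[2]-92,p[0])),1),sol
E
python3 - <<'E'
from h import *
tcp();t=grab("top");s=grab("scene")
for uv in((320.2,172),(312.5,247.5)):print("top",paddle_angles(t,uv))
m=mask(s,"orange")
cs,_=cv2.findContours(m,0,2)
for c in cs:
    if cv2.contourArea(c)>30:
        b=cv2.approxPolyDP(c,2.5,True)[:,0].tolist()
        print(b,[paddle_angles(s,u)[2] for u in b])
print(st([.7179,.0111,0]),st([.4868,.0311,0]))
E
python3 -m crank '[[[0,0,-30,0.12,-1],[0,0,-30,0.12,1],[0,0,-10,0.12,1],[0,0,0,0.106,1]]]' 20
python3 -c "
from h import *
tcp()"
```

```text
t 0.25 tcp stand [-303.4 -531.7  222. ] yawerr deg 26.64 F [-0.  -0.6  0.2] w 1.0
top (array([ 44. , 115. , 165.9]), np.float64(59.2), [(np.float64(2.6), np.float64(117.3)), (np.float64(22.7), np.float64(116.6))])
top (array([-56.5, 115. , 204.4]), np.float64(116.7), [(np.float64(-142.4), np.float64(120.1)), (np.float64(149.3), np.float64(117.8))])
[[377, 238], [364, 231], [348, 240], [360, 248]] [[(np.float64(-82.4), np.float64(173.7)), (np.float64(31.1), np.float64(131.5))], [(np.float64(-101.8), np.float64(165.2)), (np.float64(47.9), np.float64(118.2))], [(np.float64(-102.3), np.float64(136.6)), (np.float64(48.4), np.float64(93.6))], [(np.float64(-82.7), np.float64(143.1)), (np.float64(31.4), np.float64(104.6))]]
[[333, 191], [317, 198], [328, 219], [344, 211]] [[(np.float64(177.5), np.float64(142.3)), (np.float64(118.4), np.float64(119.1))], [(np.float64(172.9), np.float64(114.8)), (np.float64(122.6), np.float64(96.5))], [(np.float64(-142.0), np.float64(125.2)), (np.float64(82.3), np.float64(85.5))], [(np.float64(-140.6), np.float64(153.0)), (np.float64(81.1), np.float64(109.1))]]
[118.4 132.6   0. ] [-113.5  129.2    0. ]
time: 0.68
position: [0.2319, -0.609, 0.2971]
tool_rot: [3.131, -0.169, 0.005]
ft_force: [0.0, -0.1, 0.9]
grip_width: 0.857
grip_force: 0.0
t 0.68 tcp stand [-302.4 -533.4  297.1] yawerr deg -0.39 F [ 0.  -0.1  0.9] w 0.86
```

Paddles are at about 30°, 150° and 270° (from the stand's +x, up = 90°), and the flat faces downward. I'll turn the shaft by pushing down on the +x side, next to the low jar.

```bash
python3 -m crank '[[[17.5,-32.5,0,0,1],[17.5,-32.5,0,0,1],[17.5,-32.5,0,0,1],[17.5,-32.5,0,0,1],[17.5,-32.5,0,0,1],[17.5,-32.5,0,0,1],[17.5,-32.5,0,0,1],[17.5,-32.5,0,0,1],[17.5,-32.5,0,0,1],[17.5,-32.5,0,0,1]]]' >/dev/null
python3 -m crank '[[[17.5,-32.5,0,0,1],[17.5,-32.5,0,0,1],[17.5,-32.5,0,0,1],[17.5,-32.5,0,0,1],[17.5,-32.5,0,0,1],[17.5,-32.5,0,0,1],[17.5,-32.5,0,0,1],[17.5,-32.5,0,0,1],[17.5,-32.5,0,0,1],[17.5,-32.5,0,0,1]]]'>/dev/null
python3 -m crank '[[[0,0,0,0,1],[0,0,0,0,1],[0,0,0,0,1]]]'
python3 -c "
from h import *
tcp();grab('wrist','w1.png')"
```

```text
time: 2.6
position: [0.6456, 0.0029, 0.2922]
tool_rot: [3.137, -0.16, -0.001]
ft_force: [-0.1, -1.0, -0.4]
grip_width: 0.003
grip_force: 0.0
t 2.6 tcp stand [ 47.3 117.2 292.2] yawerr deg -0.05 F [-0.1 -1.  -0.4] w 0.0
```

View pics/w1.png

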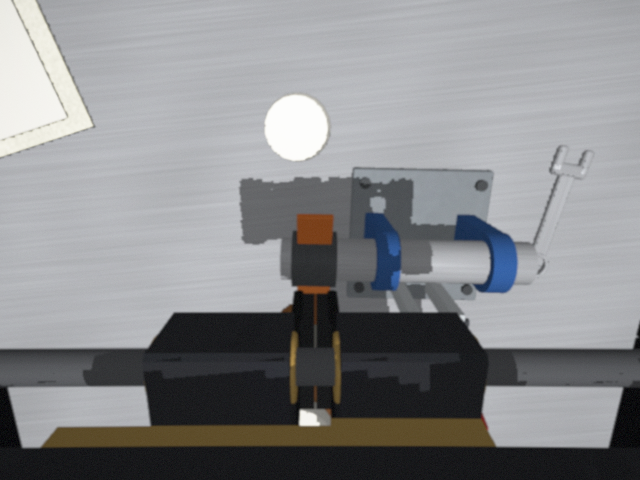

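The wrist view shows the jar at (297,127), the +x paddle at (315,228) and the closed fingers lined up with it in y. I'll push down.

```bash
python3 -m crank '[[[0,0,32,0,1],[0,0,32,0,1],[0,0,32,0,1],[0,0,32,0,1],[0,0,32,0,1],[0,0,8,0,1],[0,0,8,0,1]]]' >/dev/null
python3 -m crank '[[[0,0,8,0,1],[0,0,8,0,1],[0,0,8,0,1],[0,0,8,0,1],[0,0,8,0,1],[0,0,6,0,1],[0,0,0,0,1]]]'
python3 -c "
from h import *
tcp();s=grab('scene');t=grab('top')
print(blobs(s,'brass'),blobs(t,'brass'),blobs(s,'orange'))
a=s['pixels'][150:350,180:420];b=t['pixels'][150:310,270,:] if 0 else t['pixels'][150:350,270:510]
cv2.imwrite('pics/c1.png',cv2.resize(np.hstack([a,b])[:,:,::-1],(800,333)))"
```

```text
time: 3.82
position: [0.648, 0.0036, 0.0712]
tool_rot: [-3.137, 0.16, -0.007]
ft_force: [4.7, -1.2, 1.5]
grip_width: 0.0
grip_force: 3.6
t 3.82 tcp stand [ 49.6 118.2  71.2] yawerr deg -0.06 F [ 4.7 -1.2  1.5] w 0.0
[([368, 0, 10, 5, 21], [373.4, 1.6]), ([379, 0, 21, 14, 142], [389.2, 5.7]), ([437, 0, 175, 100, 8415], [521.5, 43.5]), ([351, 3, 15, 11, 29], [358.0, 8.4]), ([389, 5, 53, 59, 728], [416.3, 32.1]), ([403, 6, 9, 8, 17], [406.9, 9.6]), ([368, 16, 12, 8, 26], [372.7, 19.7]), ([407, 16, 6, 7, 16], [409.8, 18.9]), ([360, 25, 36, 30, 104], [378.8, 37.6]), ([377, 24, 15, 11, 37], [383.1, 27.9]), ([154, 32, 37, 62, 658], [174.0, 65.9]), ([82, 54, 20, 42, 360], [90.3, 78.5]), ([395, 173, 13, 8, 23], [401.7, 176.1]), ([356, 215, 12, 12, 57], [360.4, 220.9]), ([327, 219, 20, 13, 80], [336.4, 225.6]), ([361, 237, 20, 13, 35], [370.3, 243.0]), ([384, 238, 8, 10, 32], [388.4, 242.8]), ([359, 253, 7, 11, 32], [362.6, 257.7])] [([238, 5, 277, 475, 38781], [370.7, 257.3]), ([376, 94, 8, 7, 19], [378.8, 97.4]), ([0, 241, 25, 130, 2317], [9.0, 312.1]), ([311, 278, 11, 6, 23], [316.0, 280.9]), ([468, 347, 6, 10, 19], [470.5, 351.7]), ([334, 389, 6, 8, 17], [336.1, 391.9]), ([503, 438, 7, 8, 20], [506.5, 441.6]), ([513, 461, 6, 8, 16], [515.9, 463.8]), ([518, 464, 5, 9, 15], [519.7, 468.8]), ([516, 474, 7, 6, 18], [519.3, 476.8])] []
```

View pics/c1.png

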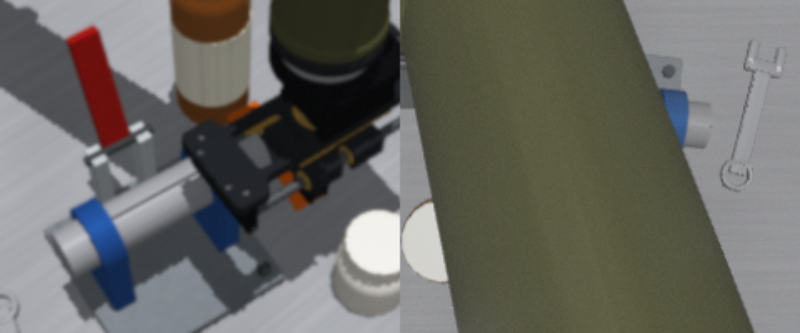

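No clear flat yet, only a thin line at the upper rear of the shaft. Next I'll lift and push the now-upright paddle towards +x.

```bash
python3 -m crank '[[[0,0,-36,0,1],[0,0,-36,0,1],[0,0,-36,0,1],[0,0,-36,0,1],[-25,0,0,0,1],[-25,0,0,0,1],[-25,0,0,0,1],[0,0,0,0,1],[0,0,0,0,1]]]' >/dev/null
python3 -m crank '[[[0,0,30,0,1],[0,0,30,0,1],[0,0,25,0,1],[0,0,4,0,1],[0,0,0,0,1],[0,0,0,0,1]]]'>/dev/null
python3 -c "
from h import *
tcp();grab('scene','c2.png',(180,150,420,350),3)"
```

```text
t 5.17 tcp stand [-26.7 118.2 126.2] yawerr deg -0.05 F [ 0.6 -0.5  0.2] w 0.0
```

View pics/c2.png

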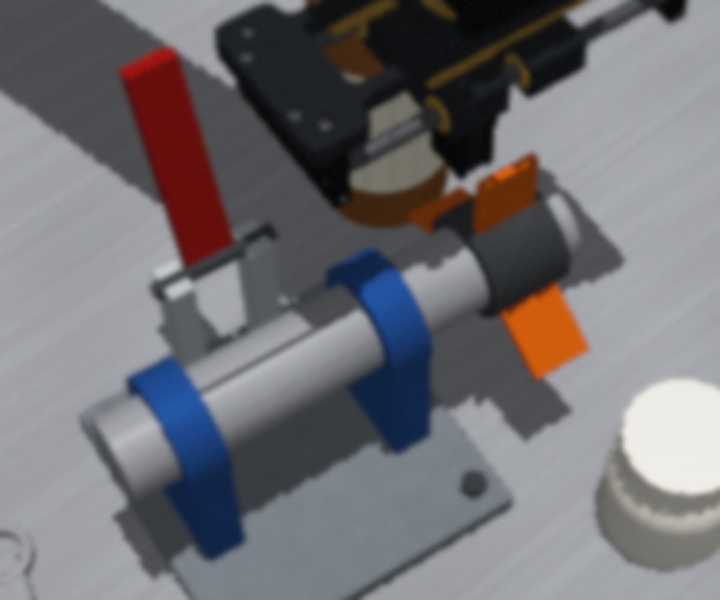

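A lengthwise line at crop (205,385)–(310,325) has a paler band behind it, about 15 mm wide in projection. That fits the flat tilted towards the robot. I'll check its colour and the edge angle.

```bash
cat >> h.py <<'E'
def cyl(d,uv,r0=20): # shaft surface hit angle
    o,r=ray(d,*uv);o=st(o);r=np.array([r@X,r@Y,r[2]]);q=np.array([o[0],o[2]-92]);v=np.array([r[0],r[2]])
    B=q@v/(v@v);C=(q@q-r0*r0)/(v@v);D=B*B-C
    if D<0:return None
    w=o+r*(-B-D**.5);return np.degrees(np.arctan2(w[2]-92,w[0])).round(1),w[1].round(1)
E
python3 -c "
from h import *
s=grab('scene')
for uv in((248.3,278.3),(265.8,268.3),(283.3,258.3)):print(cyl(s,uv))
p=s['pixels']
for k in range(-16,14,2):
    u,v=264+k*.5,268+k;print(k,p[int(v),int(u)],cyl(s,(u,v)))
"
```

```text
(np.float64(82.0), np.float64(-31.3))
(np.float64(81.8), np.float64(-5.7))
(np.float64(81.5), np.float64(20.4))
-16 [168 169 173] None
-14 [166 168 173] None
-12 [162 164 169] None
-10 [140 143 148] None
-8 [74 77 81] (np.float64(146.3), np.float64(-3.2))
-6 [118 119 123] (np.float64(119.2), np.float64(-5.3))
-4 [151 152 157] (np.float64(106.1), np.float64(-6.2))
-2 [160 162 165] (np.float64(95.5), np.float64(-6.9))
0 [160 163 168] (np.float64(86.3), np.float64(-7.4))
2 [119 121 125] (np.float64(77.7), np.float64(-7.8))
4 [173 175 180] (np.float64(69.5), np.float64(-8.1))
6 [173 174 179] (np.float64(61.5), np.float64(-8.3))
8 [162 164 169] (np.float64(53.5), np.float64(-8.4))
10 [154 155 160] (np.float64(45.2), np.float64(-8.4))
12 [143 145 149] (np.float64(36.6), np.float64(-8.4))
```

```bash
python3 -m crank '[[[8,0,0,0,1],[6,0,0,0,1],[5,0,0,0,1],[5,0,0,0,1],[5,0,0,0,1],[5,0,0,0,1],[0,0,0,0,1],[0,0,0,0,1]]]'
python3 -c "
from h import *
tcp();s=grab('scene');w=grab('wrist');a=s['pixels'][170:350,190:410];b=w['pixels'][150:420,230:560]
cv2.imwrite('pics/c3.png',np.hstack([cv2.resize(a,(400,327)),cv2.resize(b,(400,327))])[:,:,::-1])
p=s['pixels']
for k in range(-12,24,2):
    u,v=264+k*.5,268+k;print(k,p[int(v),int(u)],cyl(s,(u,v)))
"
```

```text
time: 5.93
position: [0.6055, 0.0077, 0.1253]
tool_rot: [-3.137, 0.16, -0.001]
ft_force: [-0.4, 0.7, -0.0]
grip_width: 0.006
grip_force: 0.0
t 5.93 tcp stand [  6.9 117.9 125.3] yawerr deg -0.05 F [-0.4  0.7 -0. ] w 0.01
-12 [166 168 173] None
-10 [153 157 162] None
-8 [123 130 136] (np.float64(146.3), np.float64(-3.2))
-6 [125 128 133] (np.float64(119.2), np.float64(-5.3))
-4 [156 158 163] (np.float64(106.1), np.float64(-6.2))
-2 [164 166 170] (np.float64(95.5), np.float64(-6.9))
0 [171 172 177] (np.float64(86.3), np.float64(-7.4))
2 [180 181 186] (np.float64(77.7), np.float64(-7.8))
4 [187 189 194] (np.float64(69.5), np.float64(-8.1))
6 [176 178 184] (np.float64(61.5), np.float64(-8.3))
8 [116 118 122] (np.float64(53.5), np.float64(-8.4))
10 [138 141 145] (np.float64(45.2), np.float64(-8.4))
12 [144 146 151] (np.float64(36.6), np.float64(-8.4))
14 [136 137 142] (np.float64(27.3), np.float64(-8.2))
16 [121 123 127] (np.float64(16.6), np.float64(-7.9))
18 [101 103 106] (np.float64(3.1), np.float64(-7.3))
20 [79 80 83] None
22 [61 64 68] None
```

View pics/c3.png

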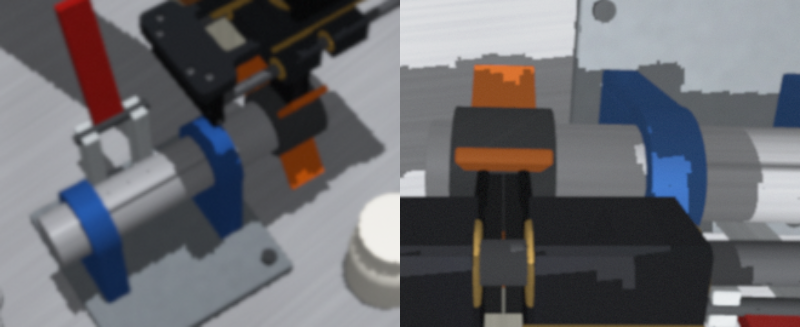

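The line moved with the shaft (82°→53°), but the surface is round on both sides, so it's only a scribe mark. The flat is still on the hidden underside, so I'll keep turning.

```bash
python3 -m crank '[[[7,0,0,0,1],[7,0,0,0,1],[7,0,0,0,1],[7,0,0,0,1],[6,0,5,0,1],[6,0,6,0,1],[3,0,8,0,1],[0,0,8,0,1],[0,0,8,0,1],[0,0,8,0,1]]]' 
python3 -c "
from h import *
tcp();s=grab('scene');p=s['pixels']
for k in range(-12,24,2):
    u,v=264+k*.5,268+k;print(k,p[int(v),int(u)],cyl(s,(u,v)))
"
```

```text
time: 6.87
position: [0.6479, 0.0032, 0.0819]
tool_rot: [3.137, -0.16, 0.001]
ft_force: [-0.7, 0.3, 2.7]
grip_width: 0.005
grip_force: 1.4
t 6.87 tcp stand [ 49.5 117.7  81.9] yawerr deg -0.05 F [-0.7  0.3  2.7] w 0.0
-12 [149 152 156] None
-10 [152 156 160] None
-8 [128 134 138] (np.float64(146.3), np.float64(-3.2))
-6 [162 131  76] (np.float64(119.2), np.float64(-5.3))
-4 [185 142  55] (np.float64(106.1), np.float64(-6.2))
-2 [183 140  53] (np.float64(95.5), np.float64(-6.9))
0 [183 141  54] (np.float64(86.3), np.float64(-7.4))
2 [182 140  54] (np.float64(77.7), np.float64(-7.8))
4 [180 140  60] (np.float64(69.5), np.float64(-8.1))
6 [163 152 139] (np.float64(61.5), np.float64(-8.3))
8 [164 165 169] (np.float64(53.5), np.float64(-8.4))
10 [158 159 164] (np.float64(45.2), np.float64(-8.4))
12 [150 151 156] (np.float64(36.6), np.float64(-8.4))
14 [139 141 146] (np.float64(27.3), np.float64(-8.2))
16 [125 128 131] (np.float64(16.6), np.float64(-7.9))
18 [106 106 110] (np.float64(3.1), np.float64(-7.3))
20 [82 83 86] None
22 [63 66 70] None
```

The brass flat is in view now, with its lower edge at about 65°, so it faces about 111°. It needs roughly 21° more, which I'll finish with a fine push on the upper paddle.

```bash
cat >> h.py <<'E'
def flat(n):
    d=grab(n);m=mask(d,"brass");a=[]
    ys,xs=np.nonzero(m)
    h=[(cyl(d,(x,y)),x,y) for x,y in zip(xs,ys)] if len(xs)<60000 else []
    # brass pixel area: project to stand mid plane, per-y-bin extreme angles
    pts=np.array([[q[0][0],q[0][1]] for q in h if q[0] is not None and abs(q[0][1])<34])
    if len(pts)<20:print(n,"no flat",len(pts));return
    lo,hi=[],[]
    for b in np.arange(-34,34,4):
        s=pts[(pts[:,1]>=b)&(pts[:,1]<b+4)][:,0]
        if len(s)>3:lo.append(s.min());hi.append(s.max())
    print(n,"edges",np.median(lo),np.median(hi),"n",len(pts))
E
python3 -m crank '[[[0,0,-36,0,1],[0,0,-36,0,1],[0,0,-36,0,1],[0,0,-25,0,1],[-26,0,0,0,1],[-26,0,0,0,1],[-25.5,0,0,0,1],[0,0,0,0,1],[0,0,0,0,1]]]' >/dev/null
python3 -m crank '[[[0,0,30,0,1],[0,0,30,0,1],[0,0,25,0,1],[0,0,4,0,1],[0,0,0,0,1],[0,0,0,0,1]]]'>/dev/null
python3 -c "
from h import *
tcp();flat('scene');flat('top');s=grab('scene')
print(blobs(s,'orange'))"
```

```text
t 8.17 tcp stand [-27.1 118.  127.3] yawerr deg -0.06 F [ 0.1 -0.1  0.2] w 0.0
scene edges 58.9 128.2 n 814
top edges 58.8 166.8 n 825
[([348, 244, 29, 31, 492], [361.9, 258.8])]
```

```bash
python3 -m crank '[[[6,0,0,0,1],[5,0,0,0,1],[3,0,0,0,1],[2,0,0,0,1],[0,0,0,0,1],[0,0,0,0,1]]]' >/dev/null
python3 -c "
from h import *
tcp();flat('scene');flat('top')"
```

```text
t 8.82 tcp stand [-11.9 117.8 126.4] yawerr deg -0.05 F [ 0.3 -0.3  0.3] w 0.01
scene edges 54.9 127.1 n 865
top edges 26.4 167.6 n 841
```

```bash
cat >> h.py <<'E'
def proj(d,P): # stand mm -> px
    P=np.atleast_2d(P)/1000.;W=O+P[:,:1]*X+P[:,1:2]*Y+P[:,2:]*np.array([0,0,1]);T=np.linalg.inv(d["T"])
    k=np.array([[d["fx"],0,d["cx"]],[0,d["fy"],d["cy"]],[0,0,1.]])
    return cv2.projectPoints(W,cv2.Rodrigues(T[:3,:3])[0],T[:3,3],k,np.array([d["k1"],0,0,0,0.]))[0][:,0]
def edges(n):
    d=grab(n);S=cv2.cvtColor(d["pixels"],cv2.COLOR_RGB2HSV)[...,1].astype(np.float32)
    al=np.arange(10,171,1.);r=np.radians(al);res=[]
    for y in range(-30,31,6):
        uv=proj(d,np.c_[20*np.cos(r),np.full(len(r),y),92+20*np.sin(r)]).astype(np.float32)
        s=cv2.remap(S,uv[:,:1],uv[:,1:],cv2.INTER_LINEAR)[:,0]>90
        if s.any():res.append((al[s].min(),al[s].max()))
    res=np.array(res);print(n,len(res),np.median(res,0) if len(res) else "", res[:,0].tolist() if len(res) else "")
E
python3 -c "
from h import *
edges('scene');edges('top')"
```

```text
scene 11 [ 57. 125.] [58.0, 58.0, 58.0, 57.0, 57.0, 57.0, 56.0, 56.0, 55.0, 55.0, 54.0]
top 4 [ 61.5 143. ] [62.0, 62.0, 61.0, 61.0]
```

```bash
python3 -m crank '[[[4,0,0,0,1],[3,0,0,0,1],[1,0,0,0,1],[0,0,0,0,1],[0,0,0,0,1]]]' >/dev/null
python3 -c "
from h import *
tcp();edges('scene');edges('top')"
```

```text
t 9.43 tcp stand [ -3.9 117.7 126.5] yawerr deg -0.06 F [-1.6 -0.7  0.3] w 0.0
scene 11 [ 46. 123.] [48.0, 48.0, 47.0, 47.0, 46.0, 46.0, 46.0, 45.0, 45.0, 44.0, 44.0]
top 4 [ 51.  133.5] [51.0, 52.0, 50.0, 51.0]
```

```bash
python3 -m crank '[[[1,0,0,0,1],[0,0,0,0,1],[0,0,0,0,1],[-4,0,0,0,1],[-6,0,0,0,1],[0,0,-30,0,1],[0,0,-40,0,1],[0,0,-40,0,1],[0,0,-30,0,1]]]' >/dev/null
python3 -m crank '[[[0,-40,0,0,1],[0,-40,0,0,1],[0,-40,0,0,1],[0,-40,0,0,1],[0,0,0,0,1],[0,0,0,0,1]]]' >/dev/null
python3 -c "
from h import *
tcp();edges('scene');edges('top')
d=grab('top');m=mask(d,'red');print(blobs(d,'red'))
for th in(1.85,):
  print([ (st_) for st_ in proj(d,[[-55+100*np.cos(th),0,106+100*np.sin(th)]])], proj(grab('scene'),[[-55+100*np.cos(th),0,106+100*np.sin(th)]]))"
```

```text
t 10.78 tcp stand [-14.6 281.8 266.6] yawerr deg 0.34 F [ 0.6 -0.6  0.4] w 0.01
scene 11 [ 45. 122.] [47.0, 46.0, 46.0, 46.0, 45.0, 45.0, 44.0, 44.0, 43.0, 43.0, 43.0]
top 11 [ 48. 132.] [51.0, 51.0, 50.0, 50.0, 47.0, 48.0, 48.0, 47.0, 46.0, 45.0, 46.0]
[]
[array([407.01490099, 277.58975811])] [[226.96640908 177.2986003 ]]
```

The flat is within about 1° of up. Now I'll go behind the bar and tip it.

```bash
python3 -m crank '[[[-13.8,35.2,0,0,1],[-13.8,35.2,0,0,1],[-13.8,35.2,0,0,1],[-13.8,35.2,0,0,1],[-13.8,35.2,0,0,1],[-13.8,35.2,0,0,1],[-13.8,35.2,0,0,1],[-13.8,35.2,0,0,1],[0,0,0,0,1],[0,0,0,0,1]]]' >/dev/null
python3 -m crank '[[[0,0,30,0,1],[0,0,30,0,1],[0,0,30,0,1],[0,0,0,0,1],[0,0,0,0,1]]]'
python3 -c "
from h import *
tcp();d=grab('scene','s4.png',(120,60,440,300),2.4)"
```

```text
time: 12.23
position: [0.4626, -0.0993, 0.1759]
tool_rot: [-3.136, 0.159, 0.004]
ft_force: [0.4, 0.4, 0.5]
grip_width: 0.005
grip_force: 0.0
t 12.23 tcp stand [-124.4   -3.   175.9] yawerr deg -0.01 F [0.4 0.4 0.5] w 0.0
```

View pics/s4.png

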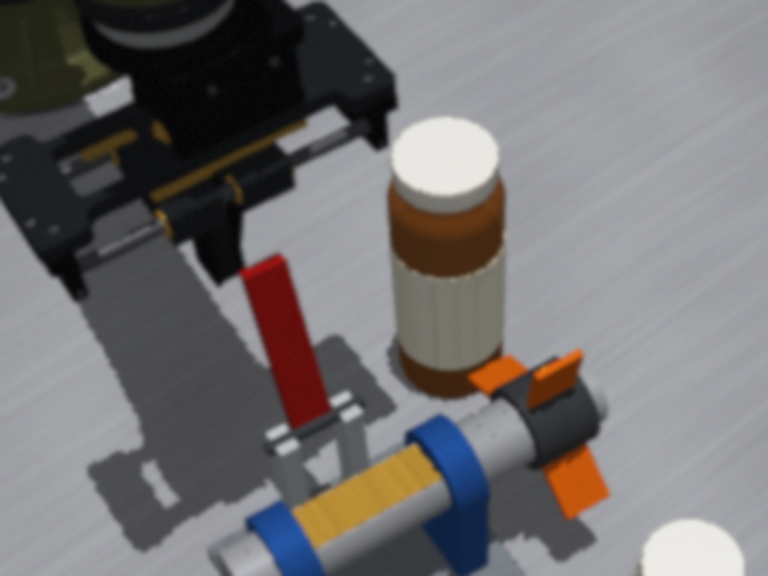

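The brass flat is up and the fingers are behind the bar, near crop (225,265) with the bar at (265,265). The bottle stands clear below the gripper body, so I'll push.

```bash
python3 -m crank '[[[12,0,0,0,1],[8,0,0,0,1],[8,0,0,0,1],[8,0,0,0,1],[8,0,0,0,1],[8,0,0,0,1],[8,0,0,0,1],[5,0,0,0,1],[0,0,0,0,1]]]'
python3 -m crank '[[[-10,0,0,0,1],[-15,0,0,0,1],[-20,0,-20,0,1],[0,0,-40,0,1],[0,0,-40,0,1],[0,-40,0,0,1],[0,-40,0,0,1],[0,-40,0,0,1],[0,-40,0,0,1],[0,-40,0,0,1]]]'
python3 -m crank '[[[0,-40,0,0,1],[0,0,0,0,1],[0,0,0,0,1],[0,0,0,0,1],[0,0,0,0,1],[0,0,0,0,1],[0,0,0,0,1],[0,0,0,0,1]]]'
python3 -c "
from h import *
tcp();d=grab('scene','s5.png',(180,150,420,350),3.3);t=grab('top')
for D in(d,t):
    print(blobs(D,'red'))
    for th in(0,.03,.06,.11):
        c,s=np.cos(th),np.sin(th);print(th,[proj(D,[[-55+108*c-h*s,y,106+108*s+h*c]])[0].round(1).tolist() for y,h in((-12,9),(12,9),(-12,0),(12,0))])"
```

```text
time: 13.03
position: [0.5292, -0.1067, 0.1763]
tool_rot: [-3.137, 0.16, -0.001]
ft_force: [-0.1, -0.0, -0.1]
grip_width: 0.008
grip_force: 0.0
time: 13.87
position: [0.5025, 0.0983, 0.2768]
tool_rot: [3.136, -0.161, 0.001]
ft_force: [0.6, -0.6, -0.6]
grip_width: 0.006
grip_force: 0.0
time: 14.53
position: [0.5078, 0.1356, 0.2765]
tool_rot: [3.137, -0.163, 0.0]
ft_force: [-0.1, 0.1, 0.7]
grip_width: 0.006
grip_force: 0.0
t 14.53 tcp stand [-103.2  235.2  276.5] yawerr deg -0.16 F [-0.1  0.1  0.7] w 0.01
[([243, 229, 59, 71, 1387], [272.1, 264.6])]
0 [[283.0, 299.0], [299.5, 289.1], [283.4, 302.4], [299.8, 292.6]]
0.03 [[282.7, 297.5], [299.3, 287.6], [283.2, 301.1], [299.7, 291.3]]
0.06 [[282.4, 296.0], [299.0, 286.1], [283.0, 299.8], [299.5, 290.0]]
0.11 [[281.7, 293.4], [298.5, 283.4], [282.6, 297.5], [299.2, 287.6]]
[]
0 [[411.6, 181.3], [394.6, 179.8], [410.5, 182.6], [393.6, 181.2]]
0.03 [[412.1, 181.1], [394.9, 179.6], [410.9, 182.2], [394.0, 180.7]]
0.06 [[412.5, 180.9], [395.2, 179.4], [411.3, 181.8], [394.3, 180.4]]
0.11 [[413.1, 180.7], [395.7, 179.2], [412.0, 181.3], [394.8, 179.9]]
```

View pics/s5.png

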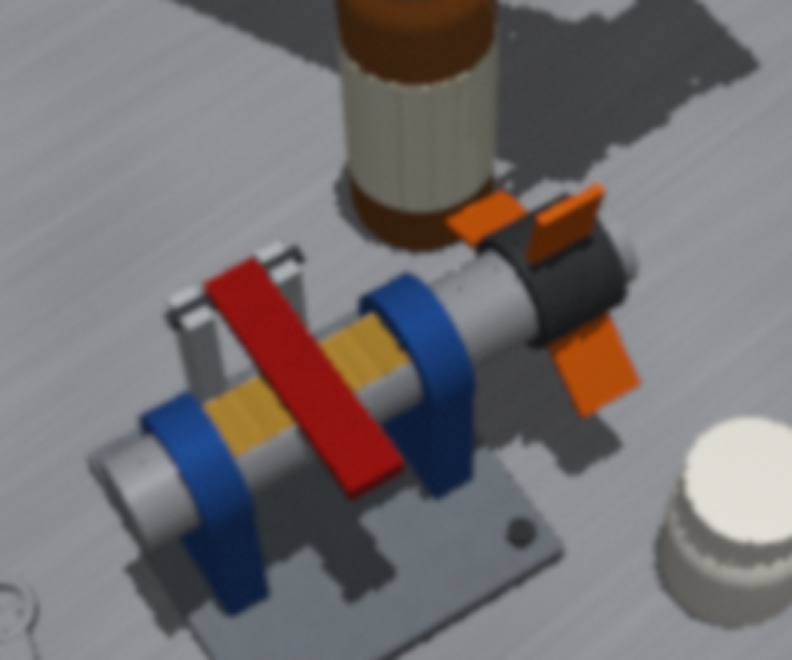

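The bar is lying across the upturned flat and its end is within about 1 px of the prediction for 0. I'll take a close wrist view from above to check that the flat is centred between the shaft's silhouettes.

```bash
python3 -m crank '[[[15,35,15,0,1],[15,35,15,0,1],[15,35,15,0,1],[15,35,15,0,1],[15,35,15,0,1],[0,0,0,0,1],[0,0,0,0,1],[0,0,0,0,1],[0,0,0,0,1]]]'
python3 -c "
from h import *
tcp();d=grab('wrist','w6.png');np.savez('w6.npz',**{k:d[k] for k in('pixels','fx','fy','cx','cy','k1','T')})
print(d['fx'],st(d['T'][:3,3]))
for y in(-30,-24,24,30):
    xs=np.arange(-34,35,1.);uv=proj(d,np.c_[xs,xs*0+y,xs*0+92]).astype(np.float32)
    p=cv2.remap(d['pixels'],uv[:,:1],uv[:,1:],cv2.INTER_LINEAR)[:,0].astype(int)
    print(y,uv[0],uv[-1]);print([(int(x),int(q.sum()//3),int(q.max()-q.min())) for x,q in zip(xs,p)])
"
```

```text
time: 15.38
position: [0.5647, -0.0432, 0.2022]
tool_rot: [-3.137, 0.157, -0.002]
ft_force: [0.5, 0.7, -0.7]
grip_width: 0.003
grip_force: 0.0
t 15.38 tcp stand [-28.5  63.1 202.2] yawerr deg 0.08 F [ 0.5  0.7 -0.7] w 0.0
412.2678895255708 [ 52.   63.8 365.3]
-30 [450.86307 249.69835] [461.15396 149.0729 ]
[(-34, 99, 5), (-33, 100, 6), (-32, 96, 7), (-31, 86, 6), (-30, 111, 8), (-29, 162, 12), (-28, 177, 14), (-27, 179, 14), (-26, 178, 13), (-25, 180, 12), (-24, 178, 13), (-23, 170, 15), (-22, 136, 23), (-21, 86, 39), (-20, 78, 36), (-19, 100, 11), (-18, 109, 3), (-17, 108, 37), (-16, 101, 67), (-15, 99, 76), (-14, 99, 74), (-13, 98, 74), (-12, 98, 75), (-11, 99, 73), (-10, 100, 73), (-9, 99, 73), (-8, 99, 72), (-7, 99, 73), (-6, 97, 72), (-5, 98, 73), (-4, 99, 72), (-3, 102, 74), (-2, 122, 93), (-1, 164, 123), (0, 178, 128), (1, 178, 129), (2, 178, 128), (3, 177, 129), (4, 178, 129), (5, 178, 129), (6, 179, 129), (7, 180, 128), (8, 179, 129), (9, 178, 129), (10, 179, 128), (11, 185, 100), (12, 201, 31), (13, 203, 2), (14, 191, 5), (15, 181, 5), (16, 176, 4), (17, 171, 5), (18, 165, 
[... 2739 characters left out ...]
99, 74), (-12, 99, 73), (-11, 100, 72), (-10, 99, 73), (-9, 99, 74), (-8, 99, 73), (-7, 99, 75), (-6, 99, 74), (-5, 98, 73), (-4, 98, 74), (-3, 98, 72), (-2, 120, 91), (-1, 166, 125), (0, 179, 128), (1, 179, 127), (2, 180, 127), (3, 179, 127), (4, 179, 128), (5, 180, 127), (6, 179, 128), (7, 179, 129), (8, 179, 129), (9, 179, 128), (10, 180, 128), (11, 179, 129), (12, 180, 121), (13, 194, 63), (14, 209, 5), (15, 198, 7), (16, 184, 6), (17, 179, 6), (18, 170, 5), (19, 165, 5), (20, 157, 5), (21, 147, 3), (22, 130, 4), (23, 106, 6), (24, 100, 8), (25, 118, 10), (26, 167, 13), (27, 186, 15), (28, 188, 15), (29, 188, 14), (30, 187, 14), (31, 185, 14), (32, 187, 13), (33, 189, 14), (34, 188, 14)]
```

View pics/w6.png

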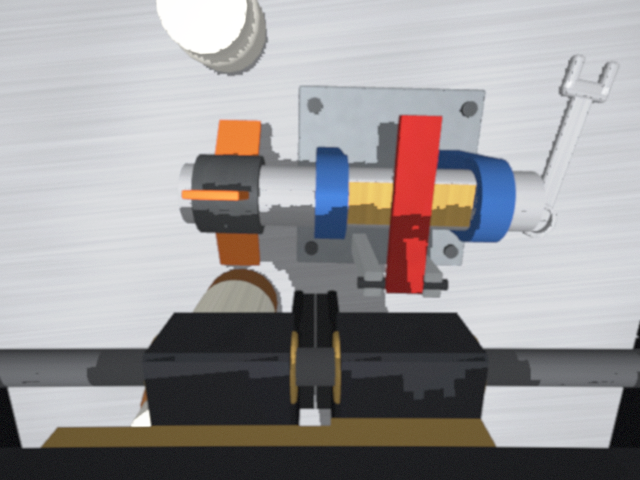

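The wrist view shows the bar at (415,205) across the brass at (370,205) and (455,205), with nothing else disturbed. Taking the flat edges relative to the shaft silhouettes gives about 94° rather than 90°, so I'll check from straight above and closer.

```bash
python3 -m crank '[[[-13,4,12,0,1],[-13,4,12,0,1],[-13,4,12,0,1],[-13,1,12,0,1],[0,0,2,0,1],[0,0,0,0,1],[0,0,0,0,1],[0,0,0,0,1],[0,0,0,0,1]]]'>/dev/null
cat >> h.py <<'E'
def cross(x,s,lvl,rising):
    for i in range(len(x)-1):
        if (s[i]<lvl<=s[i+1]) if rising else (s[i]>=lvl>s[i+1]):return x[i]+(lvl-s[i])/(s[i+1]-s[i])*(x[i+1]-x[i])
    return np.nan
def fine(d,ys):
    c=st(d["T"][:3,3]);H=c[2]-92;out=[]
    xs=np.arange(-34,34.1,.25)
    for y in ys:
        uv=proj(d,np.c_[xs,xs*0+y,xs*0+92]).astype(np.float32)
        p=cv2.remap(d["pixels"],uv[:,:1],uv[:,1:],cv2.INTER_LINEAR)[:,0].astype(float)
        b=p[:,0]-p[:,2];b=np.clip(b,0,None);i=np.nonzero(b>50)[0]
        i=i[np.abs(xs[i])<19]
        if len(i)<10:continue
        l,h=i[0],i[-1];bl=np.median(b[l+8:l+16]);bh=np.median(b[h-16:h-8])
        xl=cross(xs[:l+12],b[:l+12],bl/2,True);xh=cross(xs[h-12:],b[h-12:],bh/2,False)
        g=cv2.GaussianBlur(p.sum(1)/3,(1,9),1.2)[:,0];dg=np.abs(np.gradient(g))
        mh=(xs>xh+5)&(xs<xh+13);ml=(xs<xl-.8)&(xs>xl-7)
        out.append([y,xl,xh,xs[ml][dg[ml].argmax()],xs[mh][dg[mh].argmax()]])
    return c,H,np.array(out)
E
python3 -c "
from h import *
tcp();d=grab('wrist')
c,H,o=fine(d,[-34,-32,-30,-28,-26,-24,-22,-20,20,22,24,26,28,30,32])
print(c,H);print(o.round(2))
for y in(-28,24):
    xs=np.arange(-30,31,1.);uv=proj(d,np.c_[xs,xs*0+y,xs*0+92]).astype(np.float32)
    p=cv2.remap(d['pixels'],uv[:,:1],uv[:,1:],cv2.INTER_LINEAR)[:,0].astype(int)
    print(y,[(int(x),int(q.sum()//3),int(q[0]-q[2])) for x,q in zip(xs,p) if abs(x)>9])
"
```

```text
t 16.18 tcp stand [-79.4  48.7 152.5] yawerr deg -0.01 F [ 0.7 -0.7 -1.3] w 0.0
[  1.   49.4 315.6] 223.60000000000002
[[-34.   -14.82  14.65 -19.    27.25]
 [-32.   -14.76  14.69 -19.    26.75]
 [-30.   -14.76  14.8  -19.    26.  ]
 [-28.   -14.72  14.78 -19.    25.5 ]
 [-26.   -14.54  14.93 -19.    24.75]
 [-24.   -14.41  14.89 -19.    24.25]
 [-22.   -14.31  14.93 -19.    23.5 ]
 [-20.   -14.32  15.   -18.75  23.  ]
 [ 20.   -13.62  15.99 -17.5   22.5 ]
 [ 22.   -13.53  15.97 -17.5   24.  ]
 [ 24.   -13.36  16.12 -17.75  22.75]
 [ 26.   -13.1   16.17 -14.25  22.75]
 [ 28.   -13.1   16.14 -14.25  23.  ]
 [ 30.   -13.08  16.25 -14.5   23.  ]
 [ 32.   -13.02  16.26 -14.75  22.75]]
-28 [(-30, 192, -16), (-29, 192, -14), (-28, 191, -15), (-27, 191, -16), (-26, 190, -15), (-25, 185, -16), (-24, 132, -29), (-23, 67, -62), (-22, 68, -65), (-21, 68, -64), (-20, 68, -62), (-19, 108, -25), (-18, 149, -6), (-17, 166, -5), (-16, 167, -6), (-15, 162, 35), (-14, 186, 115), (-13, 190, 129), (-12, 190, 128), (-11, 190, 128), (-10, 190, 128), (10, 192, 128), (11, 192, 128), (12, 192, 128), (13, 192
[... 252 characters left out ...]
 (30, 186, -16)]
24 [(-30, 174, -14), (-29, 168, -13), (-28, 167, -13), (-27, 165, -14), (-26, 164, -12), (-25, 162, -12), (-24, 163, -10), (-23, 167, -12), (-22, 189, -16), (-21, 196, -15), (-20, 195, -13), (-19, 193, -13), (-18, 178, -11), (-17, 149, -7), (-16, 161, -5), (-15, 168, -6), (-14, 187, 13), (-13, 202, 92), (-12, 196, 126), (-11, 196, 127), (-10, 196, 127), (10, 199, 126), (11, 200, 126), (12, 200, 125), (13, 201, 124), (14, 200, 126), (15, 200, 125), (16, 215, 74), (17, 224, 0), (18, 208, -6), (19, 192, -7), (20, 181, -7), (21, 172, -6), (22, 164, -6), (23, 185, -14), (24, 194, -14), (25, 191, -14), (26, 193, -16), (27, 193, -13), (28, 194, -14), (29, 195, -14), (30, 196, -14)]
```

From overhead, the brass centre sits 1.1–1.2 mm on the −x side of the axis, so the flat is about 4.5° short. I'll nudge the upper paddle about 2.8 mm past the last contact, to TCP x ≈ 0.

```bash
python3 -m crank '[[[0,0,-32,0,1],[0,0,-31,0,1],[15,-17,0,0,1],[15,-17,0,0,1],[15,-17,0,0,1],[14,-18,0,0,1],[0,0,0,0,1],[0,0,0,0,1]]]'>/dev/null
python3 -m crank '[[[0,0,30,0,1],[0,0,30,0,1],[0,0,25,0,1],[0,0,4,0,1],[0,0,0,0,1],[0,0,0,0,1]]]'>/dev/null
python3 -c "
from h import *
tcp()"
```

```text
t 17.4 tcp stand [-20.9 116.6 126.8] yawerr deg -0.11 F [ 0.5 -0.3 -0.5] w 0.01
```

```bash
python3 -m crank '[[[7,0,0,0,1],[6,0,0,0,1],[4,0,0,0,1],[2,0,0,0,1],[1.5,0,0,0,1],[0,0,0,0,1],[0,0,0,0,1]]]'>/dev/null
python3 -c "
from h import *
tcp()"
python3 -m crank '[[[-5,0,0,0,1],[-10,0,0,0,1],[-5,0,-30,0,1],[0,0,-30,0,1],[0,0,-30,0,1],[-15,17,0,0,1],[-15,17,0,0,1],[-15,17,0,0,1],[-14,18,0,0,1]]]'>/dev/null
python3 -m crank '[[[0,0,32,0,1],[0,0,30,0,1],[0,0,0,0,1],[0,0,0,0,1],[0,0,0,0,1],[0,0,0,0,1]]]'>/dev/null
cat >> h.py <<'E'
def check():
    tcp();d=grab('wrist');c,H,o=fine(d,[-34,-32,-30,-28,-26,-24,-22,20,22,24,26,28,30,32]);print(c);print(o[[1,3,5,9,12]].round(2))
    for y in(-28,24):
        xs=np.arange(-24,25,1.);uv=proj(d,np.c_[xs,xs*0+y,xs*0+92]).astype(np.float32)
        p=cv2.remap(d['pixels'],uv[:,:1],uv[:,1:],cv2.INTER_LINEAR)[:,0].astype(int)
        print(y,[(int(x),int(q.sum()//3),int(q[0]-q[2])) for x,q in zip(xs,p) if abs(x)>12])
E
python3 -c "
from h import *
check()"
```

```text
t 17.98 tcp stand [ -0.9 117.3 125.5] yawerr deg -0.04 F [ 0.8 -0.4 -0.7] w -0.0
t 19.23 tcp stand [-78.8  48.7 155.5] yawerr deg -0.02 F [-0.4  0.3 -0. ] w 0.0
[  1.3  49.4 318.7]
[[-32.   -13.49  15.84 -19.25  26.75]
 [-28.   -13.45  15.97 -19.    25.5 ]
 [-24.   -13.49  16.06 -18.75  24.25]
 [ 24.   -12.3   17.21 -14.    22.75]
 [ 30.   -12.41  17.41 -17.5   22.75]]
-28 [(-24, 137, -27), (-23, 75, -56), (-22, 68, -65), (-21, 70, -65), (-20, 69, -62), (-19, 106, -24), (-18, 149, -6), (-17, 166, -5), (-16, 179, -5), (-15, 201, -6), (-14, 212, 18), (-13, 193, 105), (13, 194, 128), (14, 194, 129), (15, 194, 127), (16, 214, 61), (17, 222, -2), (18, 193, -7), (19, 179, -6), (20, 168, -5), (21, 142, -9), (22, 71, -56), (23, 67, -63), (24, 67, -64)]
24 [(-24, 157, -11), (-23, 169, -13), (-22, 195, -15), (-21, 195, -16), (-20, 192, -16), (-19, 192, -15), (-18, 174, -12), (-17, 149, -7), (-16, 157, -5), (-15, 172, -5), (-14, 198, -6), (-13, 221, 1), (13, 205, 122), (14, 206, 120), (15, 205, 121), (16, 205, 121), (17, 218, 83), (18, 236, 5), (19, 207, -6), (20, 182, -5), (21, 170, -6), (22, 162, -7), (23, 184, -14), (24, 194, -14)]
```

The brass centre now matches the axis at both stations (1.26 vs 1.28 and 2.46 vs 2.45 mm). I'll retreat, do a last numeric check and hand in.

```bash
python3 -m crank '[[[0,0,-40,0,1],[0,0,-40,0,1],[0,0,-40,0,1],[0,-40,0,0,1],[0,-40,0,0,1],[0,-40,0,0,1],[0,-40,0,0,1],[0,0,0,0,1],[0,0,0,0,1],[0,0,0,0,1]]]'
python3 -c "
from h import *
tcp();s=grab('scene');t=grab('top')
old=cv2.imread('pics/scene0.png')[:,:,::-1]
for n,(a,b,c,d) in dict(bottle=(270,100,312,185),jar=(375,270,440,345),wrench=(165,318,230,430)).items():
    print(n,np.abs(old[b:d,a:c].astype(int)-s['pixels'][b:d,a:c]).mean().round(2),cv2.phaseCorrelate(old[b:d,a:c].mean(2),s['pixels'][b:d,a:c].astype(float).mean(2)))
m=mask(s,'red');q=cv2.approxPolyDP(max(cv2.findContours(m,0,2)[0],key=cv2.contourArea),3,True)[:,0];print(blobs(s,'red'),q.tolist())
"
```

```text
time: 20.12
position: [0.5286, 0.106, 0.2743]
tool_rot: [3.137, -0.16, 0.002]
ft_force: [-0.2, -0.0, 0.1]
grip_width: 0.003
grip_force: 0.0
t 20.12 tcp stand [-79.5 207.9 274.3] yawerr deg -0.03 F [-0.2 -0.   0.1] w 0.0
bottle 29.32 ((0.5035302794389196, 0.015415903372321793), 0.5893050646308028)
jar 6.92 ((0.010162635046867763, 0.5025554902916625), 0.9277537967441072)
wrench 6.64 ((0.01831606653733786, -0.011098367015378585), 0.9933640705696314)
[([243, 229, 59, 72, 1397], [272.2, 265.1])] [[244, 235], [287, 300], [300, 293], [301, 289], [256, 229]]
```

```bash
python3 -c "
from bench import job
print(job.close_job())"
```

```text
the job is handed in; nothing more can be done
None
```

I handed the job in at about 20 s. The flat faces up to within about 1° as measured by the wrist camera, and the red bar lies on it, flush as far as the images can show. The bottle, jar and wrench show no movement in the before-and-after images.

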